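Grade the turned furniture feet on the finishing board

TASK

Line up the four turned wooden feet on the finishing board in order of size, one standing upright in the middle of each round rubber pad: the largest on the pad next to the dark wooden end block, then steadily smaller, with the smallest on the pad at the wax tin's end. Do not knock any foot over, and leave the wax tin where it stands.

Things in the scene. Friction and masses are not known exactly. Their poses are not given: they have to be found in the camera images.
- foot_a_mid (a point): The largest of four loose turned wooden furniture feet: an upright round barrel 56 mm in diameter and 90 mm tall, reddish-brown bare wood, a turned groove near its bottom, a small brass insert flush in its top. The point is on its axis half-way up (45 mm above its underside); z is its axis, pointing up. Starts standing on the bench nearer the robot than the board.
- foot_b_mid (a point): The second largest of four loose turned wooden furniture feet: an upright round barrel 48 mm in diameter and 75 mm tall, reddish-brown bare wood, a turned groove near its bottom, a small brass insert flush in its top. The point is on its axis half-way up (37.5 mm above its underside); z is its axis, pointing up. Starts standing on the bench nearer the robot than the board.
- foot_c_mid (a point): The second smallest of four loose turned wooden furniture feet: an upright round barrel 40 mm in diameter and 60 mm tall, reddish-brown bare wood, a turned groove near its bottom, a small brass insert flush in its top. The point is on its axis half-way up (30 mm above its underside); z is its axis, pointing up. Starts standing on the bench nearer the robot than the board.
- foot_d_mid (a point): The smallest of four loose turned wooden furniture feet: an upright round barrel 32 mm in diameter and 45 mm tall, reddish-brown bare wood, a turned groove near its bottom, a small brass insert flush in its top. The point is on its axis half-way up (22.5 mm above its underside); z is its axis, pointing up. Starts standing on the bench nearer the robot than the board.
- pad1: Pad 1 of a straight row of four equal flat black rubber discs, 76 mm across, 3 mm thick, fixed 88 mm apart in the order 1 to 4 on a fixed plywood board (470 x 110 x 12 mm). Either pad 1 or pad 4 is the one next to the end block. Origin: centre of its underside, on the board's top, 12 mm above the bench. Its y axis runs along the row, from pad 4 towards pad 1.
- pad2: Pad 2 of a straight row of four equal flat black rubber discs, 76 mm across, 3 mm thick, fixed 88 mm apart in the order 1 to 4 on a fixed plywood board (470 x 110 x 12 mm). Either pad 1 or pad 4 is the one next to the end block. Origin: centre of its underside, on the board's top, 12 mm above the bench. Its y axis runs along the row, from pad 4 towards pad 1.
- pad3: Pad 3 of a straight row of four equal flat black rubber discs, 76 mm across, 3 mm thick, fixed 88 mm apart in the order 1 to 4 on a fixed plywood board (470 x 110 x 12 mm). Either pad 1 or pad 4 is the one next to the end block. Origin: centre of its underside, on the board's top, 12 mm above the bench. Its y axis runs along the row, from pad 4 towards pad 1.
- pad4: Pad 4 of a straight row of four equal flat black rubber discs, 76 mm across, 3 mm thick, fixed 88 mm apart in the order 1 to 4 on a fixed plywood board (470 x 110 x 12 mm). Either pad 1 or pad 4 is the one next to the end block. Origin: centre of its underside, on the board's top, 12 mm above the bench. Its y axis runs along the row, from pad 4 towards pad 1.
- end_block: Dark wood stop block, 70 mm across the board, 26 mm along it, 45 mm tall, fixed on the board's top at one end of the row of pads, its centre 80 mm from the nearest pad's centre. Which end differs from start to start. Origin at the centre of its underside.
- wax_tin: Loose low round metal wax tin, 44 mm in diameter and 22 mm tall, standing on the board at the other end of the row, 80 mm from the nearest pad's centre; a bystander. Origin at the centre of its underside.

How it is judged:
At the end, for the whole second after the job is handed in: Counting from the pad next to the end block, the feet stand in the order 56, 48, 40, 32 mm diameter, each centred within 14 mm on its pad, upright within 0.1 rad, its underside on the pad (centre height within 5 mm above or 4 mm below), released and at rest (((horizontal distance between end_block and pad1 below 0.12 m and horizontal distance between foot_a_mid and pad1 below 0.014 m and horizontal distance between foot_b_mid and pad2 below 0.014 m and horizontal distance between foot_c_mid and pad3 below 0.014 m and horizontal distance between foot_d_mid and pad4 below 0.014 m) or (horizontal distance between end_block and pad4 below 0.12 m and horizontal distance between foot_a_mid and pad4 below 0.014 m and horizontal distance between foot_b_mid and pad3 below 0.014 m and horizontal distance between foot_c_mid and pad2 below 0.014 m and horizontal distance between foot_d_mid and pad1 below 0.014 m)) and angle between each of foot_a_mid, foot_b_mid, foot_c_mid, foot_d_mid's own z axis and vertical below 0.1 rad and height (world z) of foot_a_mid between 0.056 and 0.065 m and linear speed of each of foot_a, foot_b, foot_c, foot_d below 0.02 m/s and height (world z) of foot_b_mid between 0.0485 and 0.0575 m and height (world z) of foot_c_mid between 0.041 and 0.05 m and height (world z) of foot_d_mid between 0.0335 and 0.0425 m); the robot touches nothing.
It fails at once if the wax tin is shifted by more than 15 mm (distance of wax_tin from where it was at the start of the episode above 0.015 m).
It fails at once if a foot is knocked over or laid down (leans more than 45 degrees) (angle between any of foot_a_mid, foot_b_mid, foot_c_mid, foot_d_mid's own z axis and vertical above 0.79 rad).
It also fails if it takes over 96 s, if anything falls off the work surface, if the arm or the gripper's body presses on something with over 40 N, if the wrist force passes 120 N, or if a joint passes its speed limit or range.

ROBOT

A 7-joint arm with a two-finger parallel gripper is mounted at the origin on the work surface. World frame = base frame: x ahead of the robot, y to its left, z up, the work surface at z = 0. Lengths are in m, angles in rad, forces in N, time in s.
With the tool pointing down it reaches from about 0.425 to 0.925 m from the base axis. Payload 6.8 kg.
Tool frame: the origin (TCP) lies on the mounting face of the last link; the fingertips stand 173 mm ahead of it and the grasp point (between the pads) lies 155 mm ahead of it (grip_point_offset is the distance from the TCP to the grasp point, in m); x points along the fingers, z is the direction in which the jaws open and shut, and the axes are right-handed (so a half turn about x gives the same grasp; the last joint's range is limited). The gripper opens to 85 mm and grips with 20 to 120 N. Pads are 22 mm wide; open, the fingers measure 114 mm over their backs; the gripper's body (76 mm by 85 mm) begins 54 mm behind the grasp point. The pads swing forward as they close: fully open they stand 13 mm farther back than shut.
Start: joints at [1.045, 0.477, 0.022, 1.555, -0.011, 1.109, -0.083], TCP at [0.274, -0.617, 0.405] pointing down, gripper open.
Joint ranges: [-2.96, 2.96], [-0.34, 2.1], [-1.41, 1.46], [0.24, 2.44], [-1.37, 4.51], [0.17, 1.92], [-2.96, 2.96]. Speed limits (rad/s): [2.39, 2.39, 3.14, 3.14, 3.14, 3.14, 3.14].

INTERFACE

Orientations are given as a rotation vector (axis times angle).
In Python, from bench import * gives the robot as it stands. The module is installed in compiled form; this text tells all that it offers.
- The arm moves only by the tool servo_tool, never from a script. Its argument "motion" is a list of rows, each a list of 5 numbers: the shift along the tool's x, y, z in m, then the turn about the tool's x in degrees, then the gripper command: -1 is fully open, 1 is shut, values between are in proportion. In form: [[dx, dy, dz, turn, fingers], ...]. A call has 1 to 8 rows; each row is the pose to reach, as a shift and turn from the pose measured when the call began, along the tool's axes at that moment; what a row does not reach only later rows make up. A row lasts 1/10 s, in which the tool goes at most 50 mm and 8.59 degrees, less where a joint would pass 70% of its speed; a pose out of reach is approached as far as the arm can. A call with a gripper value outside its range is refused whole. The fingers move at their own pace and stop on an object; "force" is the grip in N (left out, the last holds). Time passes only in rows, so rows that repeat a pose let the fingers close. It gives the time, the measured TCP pose, the force and the opening at its end, in the units of the state.
- get_obs(): the state, without advancing time (a new reading comes with each control period).
- grab_frame(name): name is "scene" or "top"; returns the picture (480x640x3 uint8, red, green, blue); there is no depth.
- camera_params(name): a dict with "mtx" (3x3 intrinsics, pixels), "D" ([k1, k2, p1, p2, k3] as OpenCV has them; the pictures are not rectified), "world_to_cam" (4x4, takes a point from world to camera coordinates). Camera axes: x right, y down, z forward; pixel columns grow to the right and rows downward; lengths in m; the calibration is good to about 2 mm. A picture is of the moment at which its call begins. camera_params takes no time and is no camera call.
- hand_in(): hands the job in, once; it reports no verdict.
The state is a dict: "clock": time; "joints": joint angles; "qvel": joint speeds; "tau": joint torques, N m; "tcp_pos": TCP position; "orientation": TCP orientation; "contact_force": force on the tool from outside, world axes, zero at the start; "moment": the same for the moment, N m; "grip_width": finger opening in m.
Only numpy, scipy, OpenCV 4.12 (cv2) and the standard library are available. Lean on these libraries where they do the work, as an engineer would, in place of code of your own. Each camera call takes 0.05 s, during which the arm holds its last target. There are 200 camera calls.

## Working session

There is one attempt and no reset: what is moved stays moved. The work goes in short steps, Python scripts to look and compute and a tool call to move; the robot and the scene stay as the last step left them, time stands still between calls to the robot, and variables do not carry over. Pictures are saved under pics/ and viewed, about 12 in all and at most 16, crops included, and the job is handed in when it is done.

Besides the shell and the picture viewer there is one more tool, called after ">>>" by a JSON object that holds its "name" and its "arguments", one argument or row to a line. servo_tool: Moves the arm, as the interface text tells. Its arguments: {"type":"object","properties":{"motion":{"type":"array","items":{"type":"array","items":{"type":"number"}}},"force":{"type":"number"}},"required":["motion"]}

```bash
mkdir -p pics
python3 - <<'E'
from bench import *
import cv2
o=get_obs();print({k:o[k] for k in o})
for n in("scene","top"):
    cv2.imwrite(f"pics/{n}0.png",grab_frame(n)[:,:,::-1]);print(camera_params(n))
E
```

```text
{'clock': 0.0, 'joints': array([ 1.04489245,  0.47781536,  0.02235125,  1.55644149, -0.01151577,
        1.10931134, -0.08309291]), 'qvel': array([ 1.47575587e-03, -8.19589078e-05, -1.84035594e-04, -1.48619203e-04,
        1.76707421e-04, -2.39200406e-04,  1.89640912e-04]), 'tau': array([ 5.25352916e-04, -5.96457803e+01,  1.60801381e+00, -2.81189185e+01,
        1.22925412e-02,  9.53998620e-03, -3.41737825e-05]), 'tcp_pos': array([ 0.27377797, -0.61668679,  0.40371962]), 'orientation': array([ 0.89711504,  1.38002375, -0.89564122]), 'contact_force': array([ 0.26236927,  0.5937355 , -0.82846941]), 'moment': array([-0.00873043, -0.01988567,  0.00691886]), 'grip_width': 0.08566754841098902}
{'mtx': array([[451.59807846,   0.        , 319.48970574],
       [  0.        , 451.59807846, 243.09241782],
       [  0.        ,   0.        ,   1.        ]]), 'D': array([-0.05307058,  0.        ,  0.        ,  0.        ,  0.        ]), 'world_to_cam': array([[-0.01806799,  0.999808  , -0.00758316,  0.0019048 ],
       [ 0.72186765,  0.00779675, -0.69198722, -0.36476828],
       [-0.69179524, -0.01797686, -0.72186992,  1.23753405],
       [ 0.        ,  0.        ,  0.        ,  1.        ]])}
{'mtx': array([[450.59140678,   0.        , 317.96548837],
       [  0.        , 450.59140678, 248.37785642],
       [  0.        ,   0.        ,   1.        ]]), 'D': array([-0.04401285,  0.        ,  0.        ,  0.        ,  0.        ]), 'world_to_cam': array([[ 0.00828786, -0.99993276, -0.00811095,  0.01477411],
       [-0.99173675, -0.00718094, -0.12808849,  0.55707188],
       [ 0.12802163,  0.00910551, -0.99172958,  0.62659217],
       [ 0.        ,  0.        ,  0.        ,  1.        ]])}
```

View pics/top0.png

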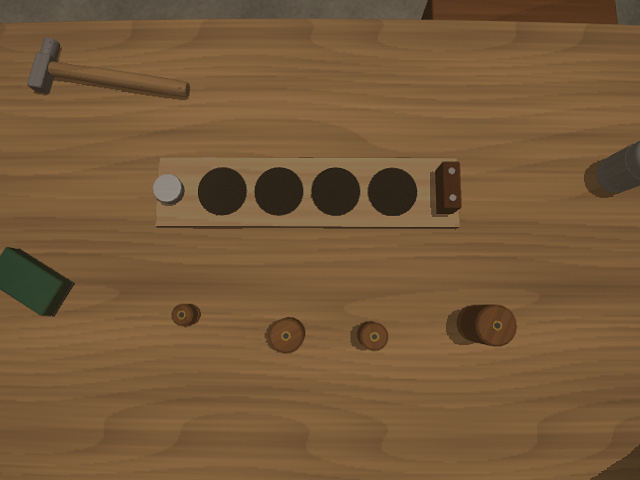

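View pics/scene0.png

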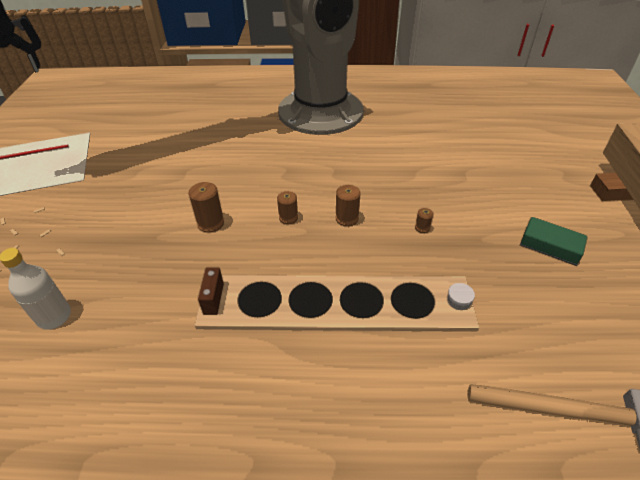

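```bash
cat > h.py <<'E'
from bench import *
import numpy as np, cv2
from scipy.spatial.transform import Rotation as Ro
def w(n,px,z):
    c=camera_params(n);T=c["world_to_cam"];R,t=T[:3,:3],T[:3,3]
    u=cv2.undistortPoints(np.array(px,float).reshape(-1,1,2),c["mtx"],c["D"]).reshape(-1,2)
    d=np.c_[u,np.ones(len(u))]@R; o=-R.T@t; z=np.broadcast_to(z,len(u))
    return o+d*((z-o[2])/d[:,2])[:,None]
def st():
    o=get_obs();R=Ro.from_rotvec(o["orientation"]).as_matrix();p=o["tcp_pos"]
    return o,R,p,p+.155*R[:,0]
def go(x,y,z,turn_to_x=True):
    o,R,p,g=st();d=R.T@(np.array([x,y,z])-g)
    a=np.degrees(np.arctan2(R[1,2],R[0,2]));print("grasp",g.round(4),"shift",d.round(4),"zdir yaw",a.round(2),"toolx",R[:,0].round(3))
E
python3 - <<'E'
from h import *
im=cv2.imread("pics/top0.png");g=im.max(2)
m=((g<50)*255).astype(np.uint8);m[:155]=0;m[230:]=0;m[:,:190]=0;m[:,425:]=0
n,_,s,c=cv2.connectedComponentsWithStats(m)
print(s[:,4],c)
c=c[1:][s[1:,4]>500]
print(w("top",c,.015))
zs=[.09,.075,.06,.045]
print(w("top",[(497,325),(286,336),(374,336),(182,315)],zs))
print(w("scene",[(204,187),(348,189),(287,195),(425,211)],zs))
print(w("scene",[(259,299),(310,299),(362,299),(412,300)],.015))
go(.5,0,.25);print(st()[1])
cv2.imwrite("pics/crop0.png",cv2.resize(im[290:370,150:540],None,fx=2.05,fy=2.05,interpolation=2))
E
```

```text
[300101   1760   1776   1775   1783      1      1      1      1      1] [[319.79054718 240.64501618]
 [221.7375     191.08011364]
 [278.38063063 190.8079955 ]
 [335.2056338  190.96619718]
 [392.1570387  191.42680875]
 [407.         227.        ]
 [410.         227.        ]
 [412.         227.        ]
 [419.         227.        ]
 [421.         227.        ]]
[[ 0.64806642  0.16912735  0.015     ]
 [ 0.64888781  0.08120335  0.015     ]
 [ 0.6491534  -0.00657106  0.015     ]
 [ 0.64906923 -0.09445406  0.015     ]]
[[ 0.44917284 -0.21978799  0.09      ]
 [ 0.43212473  0.06097164  0.075     ]
 [ 0.43217096 -0.05965206  0.06      ]
 [ 0.45807968  0.21308656  0.045     ]]
[[ 0.44365766 -0.21658637  0.09      ]
 [ 0.42951968  0.06237122  0.075     ]
 [ 0.4309949  -0.058272    0.06      ]
 [ 0.45885836  0.2139095   0.045     ]]
[[ 0.65401832 -0.09411226  0.015     ]
 [ 0.65281701 -0.00630066  0.015     ]
 [ 0.65176214  0.0829847   0.015     ]
 [ 0.65303582  0.1686562   0.015     ]]
grasp [ 0.2737 -0.6165  0.2488] shift [-4.000e-04  4.570e-01 -4.716e-01] zdir yaw -66.06 toolx [-0.001  0.001 -1.   ]
[[-7.49520878e-04  9.13984406e-01  4.05748621e-01]
 [ 1.47152755e-03  4.05749304e-01 -9.13983226e-01]
 [-9.99998636e-01 -8.79792358e-05 -1.64907081e-03]]
```

View pics/crop0.png

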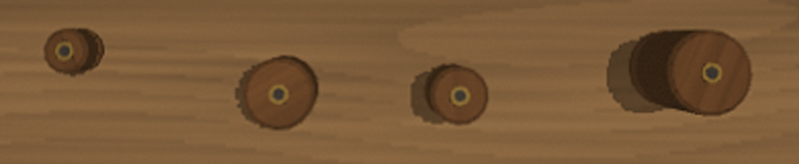

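>>> {"name": "servo_tool", "arguments": {
  "motion": [
    [0,0.04,-0.037,-8,-1],
    [0,0.08,-0.074,-16,-1],
    [0,0.12,-0.111,-24,-1],
    [0,0.16,-0.148,-32,-1],
    [0,0.2,-0.185,-40,-1],
    [0,0.24,-0.222,-48,-1],
    [0,0.28,-0.26,-56,-1],
    [0,0.319,-0.294,-64,-1]
  ],
  "force": 40
}}

```text
clock: 0.9
tcp_pos: [0.4323, -0.2476, 0.4041]
orientation: [0.025, 1.572, -0.023]
contact_force: [1.3, -0.7, 0.7]
grip_width: 0.0856
```

```bash
python3 -c "
from h import *
go(.446,-.218,.25);print(st()[0]['joints'].round(2),st()[0]['clock'])"
```

```text
grasp [ 0.4321 -0.2474  0.2491] shift [-0.0008  0.0298  0.013 ] zdir yaw -1.74 toolx [-0.001  0.001 -1.   ]
[ 0.72  0.21 -0.37  1.95  0.09  1.    0.28] 0.9
```

>>> {"name": "servo_tool", "arguments": {
  "motion": [
    [0,0.03,0.013,-1.7,-1],
    [0,0.03,0.013,-1.7,-1],
    [0.045,0.03,0.013,-1.7,-1],
    [0.09,0.03,0.013,-1.7,-1],
    [0.11,0.03,0.013,-1.7,-1],
    [0.11,0.03,0.013,-1.7,-1]
  ]
}}

```text
clock: 1.5
tcp_pos: [0.4443, -0.2182, 0.2911]
orientation: [0.004, 1.578, 0.001]
contact_force: [0.1, -0.4, 0.6]
grip_width: 0.0852
```

```bash
python3 -c "
from h import *
go(.446,-.218,.05)
cv2.imwrite('pics/s1.png',cv2.resize(grab_frame('scene')[90:270,130:350,::-1],None,fx=3,fy=3))"
```

```text
grasp [ 0.4431 -0.2176  0.1361] shift [ 0.0861 -0.0007  0.0035] zdir yaw -0.11 toolx [-0.008  0.004 -1.   ]
```

View pics/s1.png

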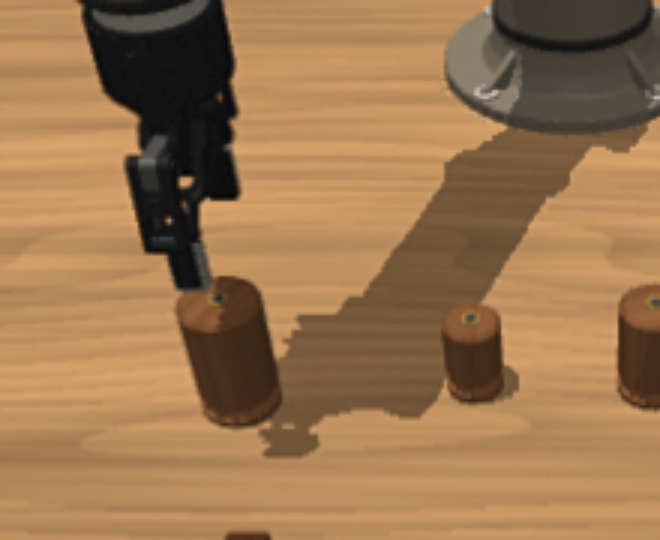

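```bash
python3 -c "
from h import *
print(w('scene',[(202.7,189.7)],.09), w('scene',[(196,185),(192,186),(200,186.5)],.131))
"
```

```text
[[ 0.45182732 -0.21748955  0.09      ]] [[ 0.48833224 -0.21443836  0.131     ]
 [ 0.4911915  -0.22111608  0.131     ]
 [ 0.49256402 -0.2062767   0.131     ]]
```

>>> {"name": "servo_tool", "arguments": {
  "motion": [
    [0,-0.001,0.007,0,-1],
    [0.04,-0.001,0.007,0,-1],
    [0.075,-0.001,0.007,0,-1],
    [0.086,-0.001,0.007,0,-1],
    [0.086,-0.001,0.007,0,1],
    [0.086,-0.001,0.007,0,1],
    [0.086,-0.001,0.007,0,1],
    [0.086,-0.001,0.007,0,1]
  ]
}}

```text
clock: 2.35
tcp_pos: [0.4526, -0.2195, 0.2089]
orientation: [0.002, 1.572, -0.001]
contact_force: [-1.2, 0.9, 7.5]
grip_width: 0.055
```

>>> {"name": "servo_tool", "arguments": {
  "motion": [
    [0,0,0,0,1],
    [0,0,0,0,1],
    [0,0,0,0,1],
    [0,0,0,0,1]
  ]
}}

```text
clock: 2.75
tcp_pos: [0.4527, -0.2195, 0.2089]
orientation: [0.002, 1.572, -0.001]
contact_force: [-0.8, -0.2, 0.1]
grip_width: 0.0553
```

```bash
python3 -c "
from h import *
go(.651,-.0945,.165)"
```

```text
grasp [ 0.4524 -0.2194  0.0539] shift [-0.1112  0.1254  0.1981] zdir yaw -0.12 toolx [-0.002  0.001 -1.   ]
```

>>> {"name": "servo_tool", "arguments": {
  "motion": [
    [-0.03,0,0,0,1],
    [-0.07,0,0,0,1],
    [-0.1,0,0,0,1],
    [-0.1,0.02,0.03,0,1],
    [-0.1,0.045,0.07,0,1],
    [-0.1,0.075,0.115,0,1],
    [-0.1,0.1,0.155,0,1],
    [-0.1,0.125,0.198,0,1]
  ]
}}

```text
clock: 3.55
tcp_pos: [0.6514, -0.0942, 0.3083]
orientation: [0.002, 1.573, -0.001]
contact_force: [0.2, -0.4, -2.1]
grip_width: 0.0551
```

>>> {"name": "servo_tool", "arguments": {
  "motion": [
    [0,0,0,0,1],
    [0,0,0,0,1]
  ]
}}

```text
clock: 3.75
tcp_pos: [0.6521, -0.0925, 0.3074]
orientation: [0.001, 1.574, 0.002]
contact_force: [-1.0, -0.2, -2.5]
grip_width: 0.0554
```

```bash
python3 -c "
from h import *
go(.651,-.0945,.069);print(st()[0]['grip_width'])"
```

```text
grasp [ 0.6515 -0.0922  0.1524] shift [ 0.0834 -0.0025 -0.0002] zdir yaw 0.04 toolx [-0.004  0.002 -1.   ]
0.05536387185568587
```

Lower to just above, check contact, then release.

>>> {"name": "servo_tool", "arguments": {
  "motion": [
    [0.03,-0.0025,0,0,1],
    [0.06,-0.0025,0,0,1],
    [0.075,-0.0025,0,0,1],
    [0.08,-0.0025,0,0,1],
    [0.082,-0.0025,0,0,1],
    [0.083,-0.0025,0,0,1],
    [0.083,-0.0025,0,0,1]
  ]
}}

```text
clock: 4.45
tcp_pos: [0.6523, -0.0949, 0.2256]
orientation: [0.001, 1.572, 0.002]
contact_force: [-0.6, 0.3, -1.5]
grip_width: 0.0554
```

```bash
python3 -c "
from h import *
go(.651,-.0945,.069)
cv2.imwrite('pics/s2.png',cv2.resize(grab_frame('scene')[170:350,170:370,::-1],None,fx=3,fy=3))"
```

```text
grasp [ 0.652  -0.0946  0.0706] shift [ 0.0016  0.0001 -0.001 ] zdir yaw 0.04 toolx [-0.002  0.002 -1.   ]
```

View pics/s2.png

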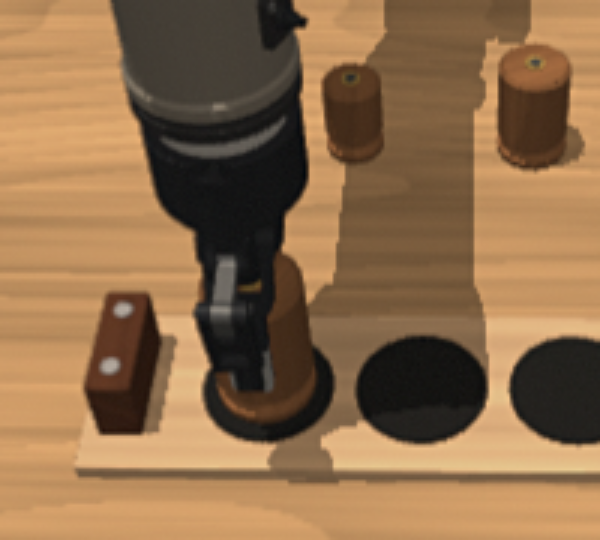

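>>> {"name": "servo_tool", "arguments": {
  "motion": [
    [0.001,0,-0.001,0,1],
    [0.0025,0,-0.001,0,1],
    [0.0025,0,-0.001,0,1],
    [0.0025,0,-0.001,0,0.2],
    [0.0025,0,-0.001,0,-0.4],
    [0.0025,0,-0.001,0,-1],
    [0.0025,0,-0.001,0,-1],
    [0.0025,0,-0.001,0,-1]
  ]
}}

```text
clock: 5.3
tcp_pos: [0.6512, -0.0948, 0.2229]
orientation: [0.001, 1.573, 0.002]
contact_force: [-0.0, -0.5, 0.3]
grip_width: 0.0855
```

>>> {"name": "servo_tool", "arguments": {
  "motion": [
    [0,0,0,0,-1],
    [-0.02,0,0,0,-1],
    [-0.06,0,0,0,-1],
    [-0.1,0,0,0,-1],
    [-0.13,0,0,0,-1],
    [-0.13,0,0,0,-1]
  ]
}}

```text
clock: 5.9
tcp_pos: [0.653, -0.0949, 0.3583]
orientation: [0.001, 1.564, 0.001]
contact_force: [-0.1, -0.6, -0.3]
grip_width: 0.0853
```

```bash
python3 -c "
from h import *
go(.432,.0615,.2)"
```

```text
grasp [ 0.6541 -0.0947  0.2033] shift [ 0.0019  0.1563 -0.222 ] zdir yaw 0.03 toolx [ 0.007  0.001 -1.   ]
```

>>> {"name": "servo_tool", "arguments": {
  "motion": [
    [0,0.023,-0.032,0,-1],
    [0,0.046,-0.065,0,-1],
    [0,0.07,-0.1,0,-1],
    [0,0.094,-0.134,0,-1],
    [0,0.118,-0.168,0,-1],
    [0,0.14,-0.2,0,-1],
    [0,0.156,-0.222,0,-1],
    [0,0.156,-0.222,0,-1]
  ]
}}

```text
clock: 6.7
tcp_pos: [0.428, 0.0629, 0.3564]
orientation: [-0.004, 1.566, 0.004]
contact_force: [-0.1, -0.5, 1.2]
grip_width: 0.0854
```

```bash
python3 -c "
from h import *
go(.432,.0615,.045)"
```

```text
grasp [0.4287 0.063  0.2014] shift [ 0.1564 -0.0015  0.0025] zdir yaw 0.29 toolx [ 0.005  0.    -1.   ]
```

>>> {"name": "servo_tool", "arguments": {
  "motion": [
    [0.02,-0.0015,0.003,0,-1],
    [0.06,-0.0015,0.003,0,-1],
    [0.1,-0.0015,0.003,0,-1],
    [0.135,-0.0015,0.003,0,-1],
    [0.156,-0.0015,0.003,0,-1],
    [0.156,-0.0015,0.003,0,-1],
    [0.156,-0.0015,0.003,0,1],
    [0.156,-0.0015,0.003,0,1]
  ]
}}

```text
clock: 7.5
tcp_pos: [0.4325, 0.0615, 0.2014]
orientation: [-0.003, 1.564, 0.004]
contact_force: [0.1, 0.5, 0.1]
grip_width: 0.0591
```

>>> {"name": "servo_tool", "arguments": {
  "motion": [
    [0,0,0,0,1],
    [0,0,0,0,1],
    [0,0,0,0,1],
    [0,0,0,0,1],
    [0,0,0,0,1],
    [0,0,0,0,1]
  ]
}}

```text
clock: 8.1
tcp_pos: [0.4331, 0.0616, 0.2025]
orientation: [-0.003, 1.562, 0.004]
contact_force: [0.1, -0.4, 9.7]
grip_width: 0.0474
```

```bash
python3 -c "
from h import *
go(.651,-.0065,.145)"
```

```text
grasp [0.4346 0.0616 0.0475] shift [-0.0956 -0.069   0.217 ] zdir yaw 0.25 toolx [ 0.009  0.001 -1.   ]
```

>>> {"name": "servo_tool", "arguments": {
  "motion": [
    [-0.03,0,0,0,1],
    [-0.07,0,0,0,1],
    [-0.1,0,0,0,1],
    [-0.1,-0.014,0.045,0,1],
    [-0.1,-0.028,0.09,0,1],
    [-0.1,-0.044,0.138,0,1],
    [-0.1,-0.058,0.183,0,1],
    [-0.1,-0.069,0.217,0,1]
  ]
}}

```text
clock: 8.9
tcp_pos: [0.6518, -0.0082, 0.3046]
orientation: [-0.002, 1.56, 0.002]
contact_force: [0.1, -0.3, -1.0]
grip_width: 0.0471
```

>>> {"name": "servo_tool", "arguments": {
  "motion": [
    [0,0,0,0,1],
    [0,0,0,0,1]
  ]
}}

```text
clock: 9.1
tcp_pos: [0.6519, -0.0088, 0.3042]
orientation: [-0.001, 1.561, 0.002]
contact_force: [-0.6, 0.4, -1.0]
grip_width: 0.0473
```

```bash
python3 -c "
from h import *
go(.651,-.0065,.0625);print(st()[0]['grip_width'])"
```

```text
grasp [ 0.6535 -0.0087  0.1492] shift [ 0.0867  0.0022 -0.0033] zdir yaw 0.09 toolx [ 0.01  0.   -1.  ]
0.04732376593847038
```

>>> {"name": "servo_tool", "arguments": {
  "motion": [
    [0.03,0.002,-0.0033,0,1],
    [0.06,0.002,-0.0033,0,1],
    [0.078,0.002,-0.0033,0,1],
    [0.083,0.002,-0.0033,0,1],
    [0.085,0.002,-0.0033,0,1],
    [0.086,0.002,-0.0033,0,1],
    [0.0875,0.002,-0.0033,0,1],
    [0.0875,0.002,-0.0033,0,1]
  ]
}}

```text
clock: 9.9
tcp_pos: [0.65, -0.0067, 0.2177]
orientation: [-0.001, 1.559, 0.002]
contact_force: [-0.6, 0.4, -0.6]
grip_width: 0.0473
```

```bash
python3 -c "
from h import *
go(.651,-.0065,.0625);
cv2.imwrite('pics/s3.png',cv2.resize(grab_frame('scene')[170:350,170:370,::-1],None,fx=3,fy=3))"
```

```text
grasp [ 0.6518 -0.0066  0.0627] shift [ 0.0002  0.0001 -0.0008] zdir yaw 0.09 toolx [ 0.012  0.001 -1.   ]
```

View pics/s3.png

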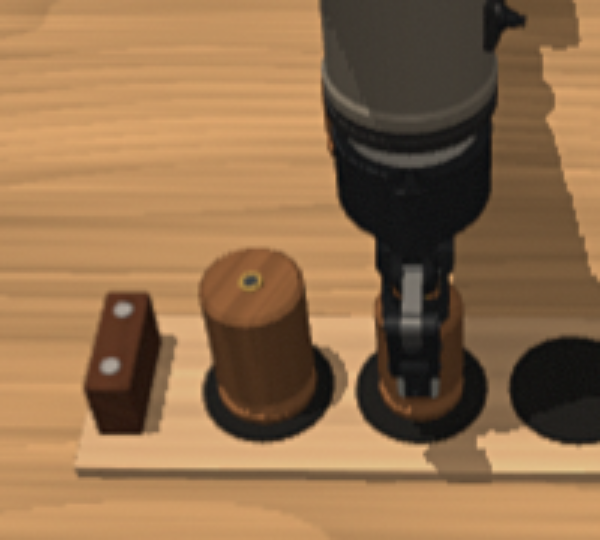

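>>> {"name": "servo_tool", "arguments": {
  "motion": [
    [0.001,0,-0.001,0,1],
    [0.0015,0,-0.001,0,1],
    [0.0015,0,-0.001,0,0.4],
    [0.0015,0,-0.001,0,0],
    [0.0015,0,-0.001,0,-0.5],
    [0.0015,0,-0.001,0,-1],
    [0.0015,0,-0.001,0,-1],
    [0.0015,0,-0.001,0,-1]
  ]
}}

```text
clock: 10.75
tcp_pos: [0.6489, -0.0067, 0.2159]
orientation: [-0.001, 1.559, 0.002]
contact_force: [-0.5, 0.7, -0.2]
grip_width: 0.0851
```

>>> {"name": "servo_tool", "arguments": {
  "motion": [
    [0,0,0,0,-1],
    [-0.02,0,0,0,-1],
    [-0.06,0,0,0,-1],
    [-0.1,0,0,0,-1],
    [-0.13,0,0,0,-1],
    [-0.13,0,0,0,-1]
  ]
}}

```text
clock: 11.35
tcp_pos: [0.6488, -0.0063, 0.3511]
orientation: [-0.0, 1.551, 0.002]
contact_force: [-0.2, 0.6, -0.1]
grip_width: 0.0853
```

```bash
python3 -c "
from h import *
go(.432,-.059,.19)"
```

```text
grasp [ 0.6519 -0.0062  0.1961] shift [ 0.0017 -0.0525 -0.2201] zdir yaw 0.08 toolx [ 0.02   0.001 -1.   ]
```

>>> {"name": "servo_tool", "arguments": {
  "motion": [
    [0,-0.008,-0.032,0,-1],
    [0,-0.016,-0.065,0,-1],
    [0,-0.024,-0.1,0,-1],
    [0,-0.032,-0.134,0,-1],
    [0,-0.04,-0.168,0,-1],
    [0,-0.048,-0.2,0,-1],
    [0,-0.0525,-0.22,0,-1],
    [0.02,-0.0525,-0.22,0,-1]
  ]
}}

```text
clock: 12.15
tcp_pos: [0.4273, -0.0601, 0.3274]
orientation: [-0.001, 1.55, -0.002]
contact_force: [1.5, -0.1, -0.8]
grip_width: 0.0853
```

>>> {"name": "servo_tool", "arguments": {
  "motion": [
    [0.02,0,0,0,-1],
    [0.045,0,0,0,-1],
    [0.065,0,0,0,-1]
  ]
}}

```text
clock: 12.45
tcp_pos: [0.4281, -0.0602, 0.261]
orientation: [-0.0, 1.551, -0.001]
contact_force: [-0.6, -0.4, -0.6]
grip_width: 0.0855
```

```bash
python3 -c "
from h import *
go(.432,-.059,.038)"
```

```text
grasp [ 0.4312 -0.0604  0.106 ] shift [ 0.068   0.0015 -0.0005] zdir yaw -0.04 toolx [ 0.02  -0.001 -1.   ]
```

>>> {"name": "servo_tool", "arguments": {
  "motion": [
    [0.02,0.0015,0,0,-1],
    [0.05,0.0015,0,0,-1],
    [0.068,0.0015,0,0,-1],
    [0.068,0.0015,0,0,-1],
    [0.068,0.0015,0,0,1],
    [0.068,0.0015,0,0,1],
    [0.068,0.0015,0,0,1],
    [0.068,0.0015,0,0,1]
  ]
}}

```text
clock: 13.25
tcp_pos: [0.4297, -0.0589, 0.1942]
orientation: [-0.001, 1.549, -0.002]
contact_force: [-1.3, -0.2, 8.4]
grip_width: 0.0392
```

>>> {"name": "servo_tool", "arguments": {
  "motion": [
    [0,0,0,0,1],
    [0,0,0,0,1],
    [0,0,0,0,1],
    [0,0,0,0,1],
    [0,0,0,0,1],
    [0,0,0,0,1]
  ]
}}

```text
clock: 13.85
tcp_pos: [0.4298, -0.0589, 0.1943]
orientation: [-0.001, 1.549, -0.002]
contact_force: [-0.5, -0.4, 2.3]
grip_width: 0.039
```

```bash
python3 -c "
from h import *
go(.651,.0818,.138)"
```

```text
grasp [ 0.4331 -0.0592  0.0393] shift [-0.0942  0.1411  0.2198] zdir yaw -0.06 toolx [ 0.022 -0.002 -1.   ]
```

>>> {"name": "servo_tool", "arguments": {
  "motion": [
    [-0.03,0,0.001,0,1],
    [-0.07,0,0.002,0,1],
    [-0.094,0.01,0.015,0,1],
    [-0.094,0.036,0.056,0,1],
    [-0.094,0.063,0.098,0,1],
    [-0.094,0.09,0.14,0,1],
    [-0.094,0.117,0.182,0,1],
    [-0.094,0.141,0.22,0,1]
  ]
}}

```text
clock: 14.65
tcp_pos: [0.6494, 0.0836, 0.2923]
orientation: [-0.001, 1.55, -0.002]
contact_force: [-0.2, -0.9, -1.0]
grip_width: 0.0388
```

>>> {"name": "servo_tool", "arguments": {
  "motion": [
    [0,0,0,0,1],
    [0,0,0,0,1]
  ]
}}

```text
clock: 14.85
tcp_pos: [0.6495, 0.0847, 0.2913]
orientation: [-0.002, 1.551, -0.0]
contact_force: [-1.7, -0.6, -1.2]
grip_width: 0.0389
```

```bash
python3 -c "
from h import *
go(.651,.0818,.0543);print(st()[0]['grip_width'])"
```

```text
grasp [0.6526 0.0845 0.1363] shift [ 0.0819 -0.0026 -0.0032] zdir yaw 0.05 toolx [ 0.02  -0.001 -1.   ]
0.03889602690463345
```

>>> {"name": "servo_tool", "arguments": {
  "motion": [
    [0.03,-0.0026,-0.0032,0,1],
    [0.06,-0.0026,-0.0032,0,1],
    [0.073,-0.0026,-0.0032,0,1],
    [0.078,-0.0026,-0.0032,0,1],
    [0.08,-0.0026,-0.0032,0,1],
    [0.081,-0.0026,-0.0032,0,1],
    [0.082,-0.0026,-0.0032,0,1],
    [0.082,-0.0026,-0.0032,0,1]
  ]
}}

```text
clock: 15.65
tcp_pos: [0.6482, 0.082, 0.21]
orientation: [-0.001, 1.55, -0.0]
contact_force: [0.3, -0.7, -0.9]
grip_width: 0.0393
```

```bash
python3 -c "
from h import *
go(.651,.0818,.0543);
cv2.imwrite('pics/s4.png',cv2.resize(grab_frame('scene')[170:350,220:480,::-1],None,fx=3,fy=3))"
```

```text
grasp [0.6515 0.0819 0.0551] shift [ 0.0008 -0.0001 -0.0005] zdir yaw 0.05 toolx [ 0.021 -0.001 -1.   ]
```

View pics/s4.png

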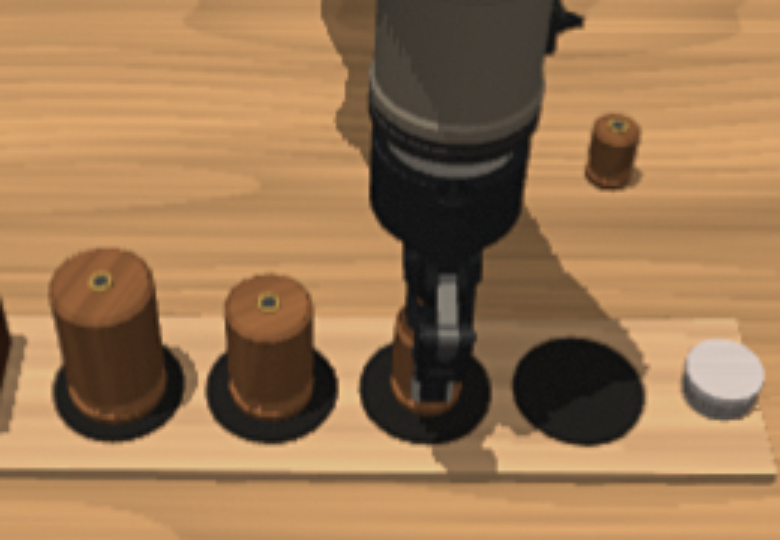

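>>> {"name": "servo_tool", "arguments": {
  "motion": [
    [0.001,0,-0.0005,0,1],
    [0.002,0,-0.0005,0,1],
    [0.002,0,-0.0005,0,0.5],
    [0.002,0,-0.0005,0,0],
    [0.002,0,-0.0005,0,-0.5],
    [0.002,0,-0.0005,0,-1],
    [0.002,0,-0.0005,0,-1],
    [0.002,0,-0.0005,0,-1]
  ]
}}

```text
clock: 16.5
tcp_pos: [0.6477, 0.082, 0.2077]
orientation: [-0.002, 1.55, -0.0]
contact_force: [0.2, -0.0, 1.0]
grip_width: 0.0855
```

>>> {"name": "servo_tool", "arguments": {
  "motion": [
    [0,0,0,0,-1],
    [-0.02,0,0,0,-1],
    [-0.06,0,0,0,-1],
    [-0.1,0,0,0,-1],
    [-0.12,0,0,0,-1],
    [-0.12,0,0,0,-1],
    [-0.12,0,0,0,-1]
  ]
}}

```text
clock: 17.2
tcp_pos: [0.6451, 0.082, 0.3277]
orientation: [-0.002, 1.55, -0.0]
contact_force: [-0.4, -0.6, 0.1]
grip_width: 0.0853
```

```bash
python3 -c "
from h import *
go(.4585,.2135,.17)"
```

```text
grasp [0.6483 0.0818 0.1727] shift [-0.0014  0.1318 -0.1897] zdir yaw 0.05 toolx [ 0.021 -0.001 -1.   ]
```

>>> {"name": "servo_tool", "arguments": {
  "motion": [
    [0,0.022,-0.032,0,-1],
    [0,0.044,-0.064,0,-1],
    [0,0.066,-0.096,0,-1],
    [0,0.088,-0.127,0,-1],
    [0,0.11,-0.158,0,-1],
    [0,0.132,-0.19,0,-1],
    [0.02,0.132,-0.19,0,-1],
    [0.05,0.132,-0.19,0,-1]
  ]
}}

```text
clock: 18.0
tcp_pos: [0.4552, 0.2148, 0.2732]
orientation: [-0.003, 1.549, 0.002]
contact_force: [0.5, -0.7, 0.5]
grip_width: 0.0856
```

>>> {"name": "servo_tool", "arguments": {
  "motion": [
    [0.005,0,0,0,-1],
    [0.005,0,0,0,-1]
  ]
}}

```text
clock: 18.2
tcp_pos: [0.4545, 0.2144, 0.2666]
orientation: [-0.005, 1.553, 0.001]
contact_force: [-0.0, 0.3, 0.8]
grip_width: 0.0855
```

```bash
python3 -c "
from h import *
go(.4585,.2135,.03)"
```

```text
grasp [0.4573 0.2141 0.1116] shift [ 0.0816 -0.0004 -0.0003] zdir yaw 0.22 toolx [ 0.018 -0.002 -1.   ]
```

>>> {"name": "servo_tool", "arguments": {
  "motion": [
    [0.02,0,0,0,-1],
    [0.05,0,0,0,-1],
    [0.075,0,0,0,-1],
    [0.08,0,0,0,-1],
    [0.08,0,0,0,-1],
    [0.08,0,0,0,1],
    [0.08,0,0,0,1],
    [0.08,0,0,0,1]
  ]
}}

```text
clock: 19.0
tcp_pos: [0.4564, 0.2144, 0.1877]
orientation: [-0.004, 1.551, 0.002]
contact_force: [-0.0, 0.4, 0.4]
grip_width: 0.0437
```

>>> {"name": "servo_tool", "arguments": {
  "motion": [
    [0,0,0,0,1],
    [0,0,0,0,1],
    [0,0,0,0,1],
    [0,0,0,0,1],
    [0,0,0,0,1],
    [0,0,0,0,1]
  ]
}}

```text
clock: 19.6
tcp_pos: [0.4567, 0.2146, 0.1883]
orientation: [-0.004, 1.55, 0.002]
contact_force: [0.4, -0.4, 6.4]
grip_width: 0.0309
```

```bash
python3 -c "
from h import *
go(.651,.169,.12)"
```

```text
grasp [0.4599 0.2144 0.0333] shift [-0.0826 -0.0462  0.1927] zdir yaw 0.21 toolx [ 0.021 -0.001 -1.   ]
```

Place height for D: grasp z ≈ 0.048.

>>> {"name": "servo_tool", "arguments": {
  "motion": [
    [-0.03,0,0.001,0,1],
    [-0.06,0,0.001,0,1],
    [-0.082,0,0.002,0,1],
    [-0.082,-0.011,0.045,0,1],
    [-0.082,-0.022,0.09,0,1],
    [-0.082,-0.033,0.138,0,1],
    [-0.082,-0.041,0.17,0,1],
    [-0.082,-0.046,0.193,0,1]
  ]
}}

```text
clock: 20.4
tcp_pos: [0.6504, 0.1675, 0.2739]
orientation: [-0.002, 1.55, -0.001]
contact_force: [0.3, 0.5, 0.1]
grip_width: 0.0308
```

>>> {"name": "servo_tool", "arguments": {
  "motion": [
    [0,0,0,0,1],
    [0,0,0,0,1]
  ]
}}

```text
clock: 20.6
tcp_pos: [0.6503, 0.1671, 0.2732]
orientation: [-0.002, 1.551, -0.002]
contact_force: [-0.3, -0.5, -0.8]
grip_width: 0.031
```

```bash
python3 -c "
from h import *
go(.651,.169,.0483);print(st()[0]['grip_width'])"
```

```text
grasp [0.6534 0.1668 0.1182] shift [ 0.0699  0.0024 -0.0038] zdir yaw 0.0 toolx [ 0.02  -0.002 -1.   ]
0.031028819862228683
```

>>> {"name": "servo_tool", "arguments": {
  "motion": [
    [0.025,0.0024,-0.0038,0,1],
    [0.05,0.0024,-0.0038,0,1],
    [0.062,0.0024,-0.0038,0,1],
    [0.066,0.0024,-0.0038,0,1],
    [0.068,0.0024,-0.0038,0,1],
    [0.07,0.0024,-0.0038,0,1],
    [0.07,0.0024,-0.0038,0,1]
  ]
}}

```text
clock: 21.3
tcp_pos: [0.6482, 0.1695, 0.2039]
orientation: [-0.001, 1.55, -0.001]
contact_force: [0.5, -0.4, -0.3]
grip_width: 0.031
```

```bash
python3 -c "
from h import *
go(.651,.169,.0483);
cv2.imwrite('pics/s5.png',cv2.resize(grab_frame('scene')[170:350,220:480,::-1],None,fx=3,fy=3))"
```

```text
grasp [0.6514 0.1692 0.049 ] shift [ 0.0007 -0.0002 -0.0005] zdir yaw 0.0 toolx [ 0.021 -0.002 -1.   ]
```

View pics/s5.png

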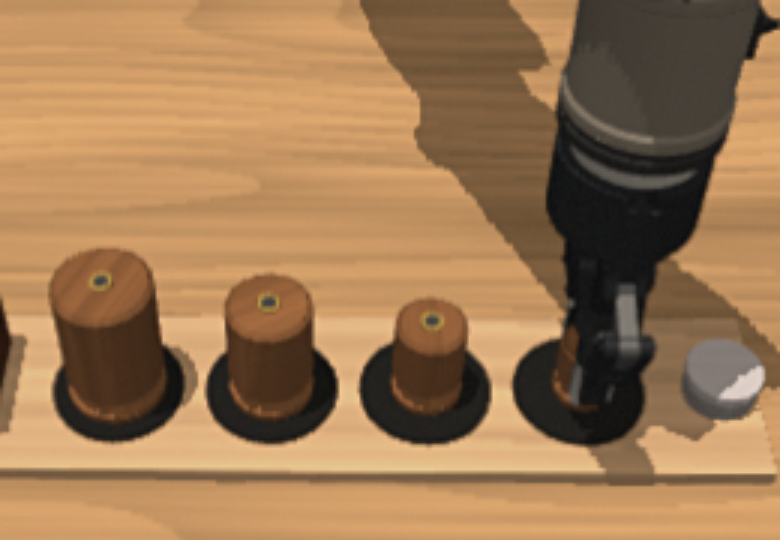

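>>> {"name": "servo_tool", "arguments": {
  "motion": [
    [0.001,0,-0.0005,0,1],
    [0.002,0,-0.0005,0,1],
    [0.002,0,-0.0005,0,0.6],
    [0.002,0,-0.0005,0,0.2],
    [0.002,0,-0.0005,0,-0.4],
    [0.002,0,-0.0005,0,-1],
    [0.002,0,-0.0005,0,-1],
    [0.002,0,-0.0005,0,-1]
  ]
}}

```text
clock: 22.15
tcp_pos: [0.6477, 0.1695, 0.2018]
orientation: [-0.001, 1.55, -0.001]
contact_force: [-0.4, 0.7, 0.4]
grip_width: 0.0848
```

>>> {"name": "servo_tool", "arguments": {
  "motion": [
    [0,0,0,0,-1],
    [-0.02,0,0,0,-1],
    [-0.06,0,0,0,-1],
    [-0.1,0,0,0,-1],
    [-0.14,0,0,0,-1],
    [-0.18,0,0,0,-1]
  ]
}}

```text
clock: 22.75
tcp_pos: [0.6437, 0.1697, 0.3834]
orientation: [-0.001, 1.55, -0.001]
contact_force: [1.3, -0.1, -0.0]
grip_width: 0.0859
```

>>> {"name": "servo_tool", "arguments": {
  "motion": [
    [0,0.02,-0.03,0,-1],
    [0,0.05,-0.06,0,-1],
    [0,0.08,-0.09,0,-1],
    [0,0.11,-0.12,0,-1],
    [0,0.14,-0.15,0,-1],
    [0,0.16,-0.15,0,-1],
    [0,0.16,-0.15,0,-1]
  ]
}}

```text
clock: 23.45
tcp_pos: [0.4917, 0.3332, 0.3806]
orientation: [-0.004, 1.55, 0.005]
contact_force: [1.0, 0.0, 0.4]
grip_width: 0.0855
```

```bash
python3 -c "
from h import *
a=grab_frame('top')[150:240,150:470,::-1]
b=grab_frame('scene')[235:335,190:482,::-1]
a=cv2.resize(a,(800,225),interpolation=2);b=cv2.resize(b,(800,274),interpolation=2)
cv2.imwrite('pics/f.png',np.vstack([a,b]));print(st()[0]['clock'])"
```

```text
23.55
```

View pics/f.png

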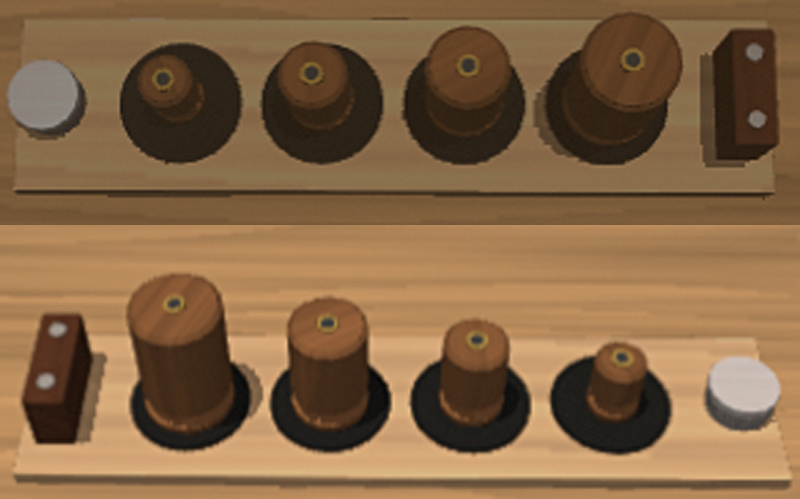

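```bash
python3 -c "
from h import *
zs=[.105,.09,.075,.06]
t=w('top',[(403.2,174),(337.2,176),(274.8,179.2),(215.2,181.2)],zs)
s=w('scene',[(253.5,263.8),(309.3,270.8),(364.1,277),(417,283.5)],zs)
pt=np.array([(.6491,-.0945),(.6492,-.0066),(.6489,.0812),(.6481,.1691)])
ps=np.array([(.654,-.0941),(.6528,-.0063),(.6518,.083),(.653,.1687)])
print(((t[:,:2]-pt)*1e3).round(1),((s[:,:2]-ps)*1e3).round(1))"
```

```text
[[ 0.7 -0.9]
 [ 1.6 -0.5]
 [ 1.2 -0.6]
 [ 3.  -0.2]] [[-1.7  0.6]
 [ 0.1  0.6]
 [ 0.6 -0.3]
 [-0.1  1.8]]
```

All four feet are within about 3 mm of their pad centres in both cameras.

```bash
python3 -c "
from bench import *
o=get_obs();print(abs(o['qvel']).max(),o['contact_force']);hand_in()"
```

```text
0.02562832674650528 [-0.15162092  0.22826912 -0.29461452]
the job is handed in; nothing more can be done
```

I stood the four feet on the pads in order: 56 mm next to the end block, then 48 and 40, with 32 mm at the wax tin's end. I handed the job in at about 24 s on the robot clock.

- **Position:** in the last pictures each foot is within about 3 mm of its pad's centre in both cameras; 14 mm is allowed.
- **State:** all four look upright. The tin was not touched, and it looks to be where it started, though I judged that by eye rather than measuring it. The gripper is open and well clear of everything.
- **Disagreements:** the two cameras differed by 3–5 mm in pad x and by up to 5 mm in the first fix on the largest foot. I placed to the mean of the two.
- **Tool tilt:** the tool drifted to about 0.02 rad off vertical during the job. The feet settled flat on release.

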